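# Lock the hold-down frame into the sample case

## Task

Lift the clear lid of the grey sample case until its springs hold it wide open. Then set the loose hold-down frame down flat over the vial caps inside the case, between the locating pins and without dropping it, and turn both turnbuttons fully across its ends so that it is locked in. Leave the lid standing open and let go of everything; leave the other things on the bench where they are.

Things in the scene. Friction and masses are not known exactly. Their poses are not given: they have to be found in the camera images.
- case: grey sample case, fixed: base 200 mm (its x) x 270 mm (its y) x 70 mm high, origin at the centre of its underside, front towards its -x, lid hinge along its back (+x) edge. On its flat top deck (70 mm up) are eight white vial caps 6 mm high and two white rails along its y (tops 78 mm up) that carry the hold-down frame
- lid (a joint): angle of the clear lid: 0 shut, grows to its stop at 1.75. A clear shell 200 x 270 mm, 55 mm deep (top 125 mm above the bench when shut), 0.5 kg, nearly balanced by springs: lifting takes under 3 N. Let go below about 0.75 it falls shut; let go beyond that (0.9 is safe) the springs raise it to the stop in about a second and hold it
- lid_tongue (a point): grip point of the lid's lifting tongue, a grey bar 20 mm wide (along the case's y), 14 mm thick, that sticks out 46 mm from the middle of the lid's front wall; this point lies 26 mm in front of that wall, at mid thickness (105 mm above the bench when shut). Pinch it from above with a finger on either side
- lid_hinge (a point): middle of the lid's hinge line, which runs along the case's y, 70 mm above the bench, 100 mm behind the case's centre
- seat (a point): where the centre of the frame's underside belongs: above the case's centre, 78 mm above the bench; axes as the case's, the frame's long side along y. Eight locating pins, 8 mm thick with tapered tops, up to 89 mm above the bench, stand 4 mm outside the seated frame's edges, two at each side
- frame: loose aluminium hold-down frame, a grid plate 110 mm (its x) x 170 mm (its y) x 8 mm, about 0.22 kg, lying on the bench, origin at the centre of its underside; it may be fitted either way round (half-turn symmetric). A grey bridge handle stands on its middle
- frame_grip (a point): centre of the frame's handle bar, 31 mm above the frame's underside: bar 12 mm wide (frame's x), 10 mm high, 72 mm long (frame's y), on two feet at its ends (31 mm either side of the middle), 18 mm of space between the bar and the plate
- button_left (a joint): angle of the turnbutton at the case's +y end: 0 when its long arm points to the case's -x (clear of the frame), 1.57 (a stop) when it points to the case's -y, across the frame; grows anticlockwise from above; lower stop -0.6. Stays where left; 0.04 N m turns it. Bar 10 mm wide, 16 mm high, underside 90 mm above the bench, 4 mm over the seated frame's top
- button_right (a joint): angle of the same kind of turnbutton at the case's -y end: 0 when its long arm points to the case's +x, 1.57 (a stop) when it points to the case's +y, across the frame; grows anticlockwise from above; lower stop -0.6
- button_left_pivot (a point): pivot of the left turnbutton, at its top face, 106 mm above the bench, 103 mm from the case's centre towards its +y
- button_right_pivot (a point): pivot of the right turnbutton, at its top face, 106 mm above the bench, 103 mm from the case's centre towards its -y
- button_left_tip (a point): end of the left turnbutton's long arm, at its top face, 36 mm from the pivot (its short end reaches 10 mm the other way)
- button_right_tip (a point): end of the right turnbutton's long arm, at its top face, 36 mm from the pivot
- tube_a: capped sample tube 115 mm tall, 33 mm across its cap, standing by the frame; origin at its foot. Bystander
- tube_b: same kind of tube, standing in front of the case to one side of the tongue. Bystander
- tube_c: same kind of tube, standing in front of the case to the other side of the tongue. Bystander
- mouse: black computer mouse 102 x 60 mm, 36 mm high, beside the frame; origin at its underside. Bystander
- jar: jar 48 mm across, 60 mm high, beyond the frame; origin at its underside. Bystander
- tip_box: box of pipette tips 87 x 52 x 51 mm, at the back of the bench; origin at its underside. Bystander
Mind the look-alikes: they are no part of the job. Of the things shaped like the frame, the aluminium one is meant.

How it is judged:
By the outcome, as a careful person would: the job done as asked, in the order asked, and still so for the second after the job is handed in, with the robot touching nothing.
It also fails if it takes over 72 s, if anything falls off the work surface, if the arm or the gripper's body presses on something with over 40 N, if the wrist force passes 120 N, or if a joint passes its speed limit or range.

## Robot

A 6-joint arm with a two-finger parallel gripper is mounted at the origin on the work surface. World frame = base frame: x ahead of the robot, y to its left, z up, the work surface at z = 0. Lengths are in mm, angles in rad, forces in N, time in s.
With the tool pointing down it reaches from about 350 to 975 mm from the base axis. Payload 4.9 kg.
Tool frame: the origin (TCP) lies midway between the tips of the shut fingers; the grasp point (between the pads) lies 19 mm behind it; z points along the fingers, y is the line along which they close (so a half turn about z gives the same grasp; the last joint's range is limited). The gripper opens to 85 mm and grips with 20 to 120 N. Pads are 22 mm wide; open, the fingers measure 114 mm over their backs; the gripper's body (76 mm by 85 mm) begins 54 mm behind the grasp point. The pads swing forward as they close: fully open they stand 13 mm farther back than shut.
Start: joints at [-0.119, 0.053, 1.613, -0, 1.476, -0.119], TCP at [624.981, 0.003, 231.304] pointing down, gripper open.
Joint ranges: [-3.01, 3.01], [-1.01, 2.22], [0.06, 2.58], [-1.02, 4.17], [0.09, 2.62], [-3.14, 3.14]. Speed limits (rad/s): [2.57, 2.57, 3.14, 3.14, 3.14, 3.14].

## Interface

Orientations are given as a unit quaternion [x, y, z, w].
In Python, from plant import ctrl, camera gives the robot as it stands.
- The arm moves only by the shell command python3 -m jog 'ROWS' [OPENING] [FORCE]. ROWS is JSON, a list of rows, each an object of numbers: "dx", "dy", "dz": the shift along the tool's x, y, z in cm; "yaw": the turn about the tool's z in degrees. A call has 1 to 12 rows; each row is the pose to reach, as a shift and turn from the pose commanded when the call began, along the tool's axes at that moment; what a row does not reach only later rows make up. A row lasts 1/10 s, in which the tool goes at most 50 mm and 8.59 degrees, less where a joint would pass 70% of its speed; a pose out of reach is approached as far as the arm can. A call with a gripper value outside its range is refused whole. OPENING is the finger opening in cm, from 0 to 8.54, set as the call begins (- or left out, the last holds). The fingers move at their own pace and stop on an object; FORCE is the grip in N (left out, the last holds). Time passes only in rows, so rows that repeat a pose let the fingers close. It gives the time, the measured TCP pose, the force, the opening and the grip force at its end, in the units of the state.
- ctrl.sense(): the state, without advancing time (a new reading comes with each control period).
- camera(name): name is "scene" or "side" or "wrist"; returns a dict with "pixels" (384x512x3 uint8, red, green, blue), "fx", "fy", "cx", "cy" (pixels), "T" (4x4, takes a point from camera to world coordinates). Camera axes: x right, y up, looking along -z (the intrinsics and any distortion apply to the point x, -y, -z); pixel columns grow to the right and rows downward; lengths in mm; the calibration is good to about 2 mm. A picture is of the moment at which its call begins. There is no depth.
- ctrl.job_done(): hands the job in; it is judged then, once.
The state is a dict: "time": time; "q": joint angles; "qd": joint speeds; "joint_efforts": joint torques, N m; "tool_pos": TCP position; "tool_rot": TCP orientation; "wrist_force": force on the tool from outside, world axes, zero at the start; "ft_torque": the same for the moment, N m; "width": finger opening in mm; "gripper_force": force on a finger pad.
Only numpy, scipy, OpenCV 4.12 (cv2) and the standard library are available. Lean on these libraries where they do the work, as an engineer would, in place of code of your own. Each camera call takes 0.05 s, during which the arm holds its last target. There are 200 camera calls.

## Working session

There is one attempt and no reset: what is moved stays moved. The work goes in short steps, Python scripts to look and compute and a shell command to move; the robot and the scene stay as the last step left them, time stands still between calls to the robot, and variables do not carry over. Pictures are saved under pics/ and viewed, at most 10 in all, crops included, and the job is handed in when it is done.

```bash
ls; mkdir -p pics
cat > h.py <<'E'
import numpy as np, cv2
from plant import ctrl, camera
def save(c,fn,box=None,scale=1):
    p=c["pixels"][:,:,::-1]
    if box: p=p[box[1]:box[3],box[0]:box[2]]
    if scale!=1: p=cv2.resize(p,None,fx=scale,fy=scale,interpolation=cv2.INTER_CUBIC)
    cv2.imwrite(fn,p)
def ray(c,u,v):
    d=np.array([(u-c["cx"])/c["fx"],-(v-c["cy"])/c["fy"],-1.0])
    T=np.array(c["T"]); return T[:3,3],T[:3,:3]@d
def onz(c,u,v,z):
    o,d=ray(c,u,v); return o+d*(z-o[2])/d[2]
def px(c,P):
    T=np.array(c["T"]); q=T[:3,:3].T@(np.array(P)-T[:3,3])
    return c["cx"]+c["fx"]*q[0]/-q[2], c["cy"]-c["fy"]*q[1]/-q[2]
E
python3 - <<'E'
from h import *
import pickle
C={}
for n in["scene","side","wrist"]:
    c=camera(n);C[n]=c;print(n,{k:np.round(v,3).tolist() for k,v in c.items() if k!="pixels"})
pickle.dump(C,open("c0.pkl","wb"))
save(C["scene"],"pics/s0.png",scale=1.5);
save(C["side"],"pics/d0.png",scale=1.5)
print(ctrl.sense())
E
```

```text
pics
scene {'fx': 445.628, 'fy': 445.628, 'cx': 254.591, 'cy': 183.794, 'T': [[-0.836, -0.431, 0.339, 1077.512], [0.548, -0.663, 0.51, 745.432], [0.005, 0.612, 0.791, 1197.515], [0.0, 0.0, 0.0, 1.0]]}
side {'fx': 463.238, 'fy': 463.238, 'cx': 264.321, 'cy': 201.534, 'T': [[0.858, 0.341, -0.384, 16.608], [-0.514, 0.598, -0.615, -913.473], [0.02, 0.725, 0.688, 1121.809], [0.0, 0.0, 0.0, 1.0]]}
wrist {'fx': 291.119, 'fy': 291.119, 'cx': 259.728, 'cy': 189.789, 'T': [[1.0, -0.0, 0.001, 625.004], [-0.0, 0.955, 0.296, 77.307], [-0.001, -0.296, 0.955, 373.028], [0.0, 0.0, 0.0, 1.0]]}
{'time': 0.15, 'q': array([-1.18994394e-01,  5.32490375e-02,  1.61396312e+00, -3.19554773e-05,
        1.47601341e+00, -1.19021021e-01]), 'qd': array([ 1.67700184e-03, -2.95614518e-03, -2.31736779e-03,  4.92140380e-04,
        2.01294461e-04, -9.50877515e-05]), 'joint_efforts': array([ 5.10442842e-04, -3.94241810e+01, -3.70721948e+01, -1.15854355e-04,
        4.61802789e-03,  5.00508997e-05]), 'tool_pos': array([6.24515461e+02, 5.28962592e-02, 2.30327514e+02]), 'tool_rot': array([ 7.07096053e-01,  7.07117038e-01, -5.17198380e-04, -6.31952514e-04]), 'wrist_force': array([-0.23206146,  0.77391751,  0.18875865]), 'ft_torque': array([0.01691645, 0.0464612 , 0.02669084]), 'gripper_force': 0.0, 'width': 85.36277189460829}
```

View pics/s0.png

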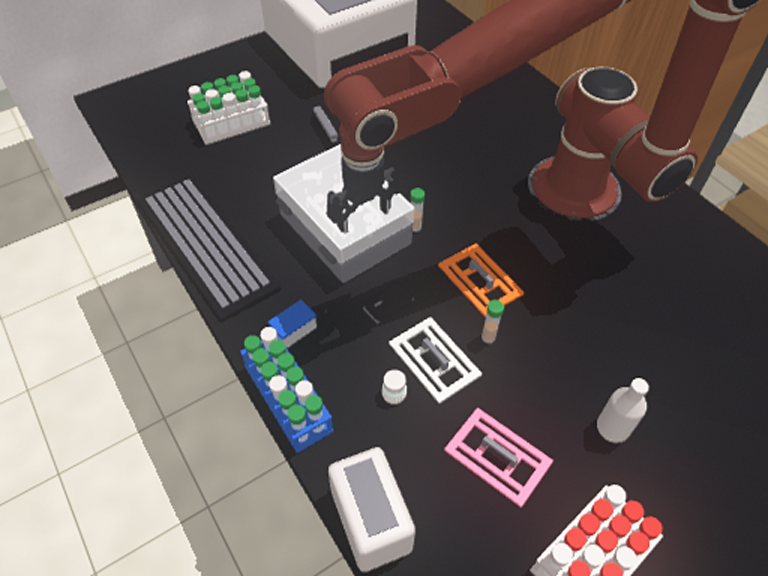

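View pics/d0.png

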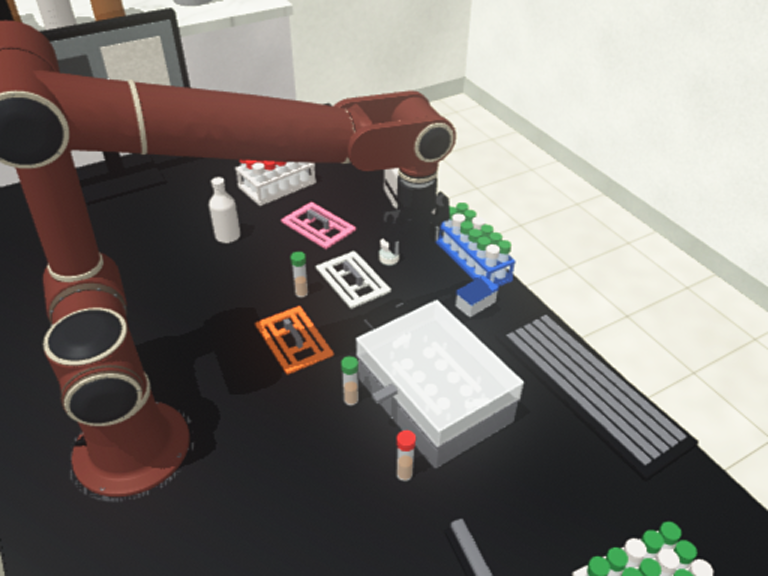

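The scene view shows three frames: orange at (321,185), near-white at (290,239), pink at (332,303), in scene pixels. The near-white one lies beside the tube and jar and is the candidate. In the side view the lid tongue is at about (257,262), between a green-capped tube (233,255) and a red-capped tube (270,305).

```bash
cat > m1.py <<'E'
from h import *
import pickle
C=pickle.load(open("c0.pkl","rb"));s=C["scene"];d=C["side"]
for n,u,v in[("a",357,345),("b",440,303),("c",521,382),("d",437,428)]:
    print("lidtop",n,onz(d,u/1.5,v/1.5,125).round(0))
print("tongue",onz(d,384/1.5,392/1.5,105).round(0))
print("caps z115 side: green",onz(d,349/1.5,364/1.5,115).round(), "red",onz(d,405/1.5,438/1.5,115).round(),"tubeA",onz(d,298/1.5,258/1.5,115).round())
for nm,c in(("scene",s),("side",d)):
    hsv=cv2.cvtColor(c["pixels"],cv2.COLOR_RGB2HSV)
    m=((hsv[:,:,1]<50)&(hsv[:,:,2]>120)).astype(np.uint8)
    n,l,st,ce=cv2.connectedComponentsWithStats(m)
    t=(290,222) if nm=="scene" else (236,166)
    for i in range(1,n):
        if st[i,4]>150 and np.hypot(*(ce[i]-t))<40:
            cs,_=cv2.findContours((l==i).astype(np.uint8),cv2.RETR_EXTERNAL,cv2.CHAIN_APPROX_NONE)
            pts=np.array([onz(c,u,v,8)[:2] for u,v in cs[0][:,0]],np.float32)
            print(nm,st[i],cv2.minAreaRect(pts),cv2.boxPoints(cv2.minAreaRect(pts)).round().tolist())
    p=c["pixels"]
a=cv2.resize(s["pixels"][190:290,240:340],(400,400),interpolation=cv2.INTER_CUBIC)
b=cv2.resize(d["pixels"][200:320,220:360],(400,343),interpolation=cv2.INTER_CUBIC)
b=cv2.copyMakeBorder(b,0,57,0,0,cv2.BORDER_CONSTANT)
cv2.imwrite("pics/crop1.png",np.hstack([a,b])[:,:,::-1])
w=C["wrist"]; save(w,"pics/w0.png",scale=1.5)
E
python3 m1.py
```

```text
lidtop a [444. -88. 125.]
lidtop b [651. -69. 125.]
lidtop c [ 664. -323.  125.]
lidtop d [ 471. -332.  125.]
tongue [ 439. -202.  105.]
caps z115 side: green [ 411. -116.  115.] red [ 415. -316.  115.] tubeA [461. 221. 115.]
scene [ 259  211   62   58 1303] ((594.9619140625, 214.2474365234375), (113.79933166503906, 173.63877868652344), 2.154416561126709) [[535.0, 299.0], [541.0, 125.0], [655.0, 130.0], [649.0, 303.0]]
side [210 167  51  39 843] ((590.4813232421875, 210.07510375976562), (116.28573608398438, 176.9795684814453), 2.1608705520629883) [[529.0, 296.0], [536.0, 119.0], [652.0, 124.0], [645.0, 301.0]]
```

View pics/crop1.png

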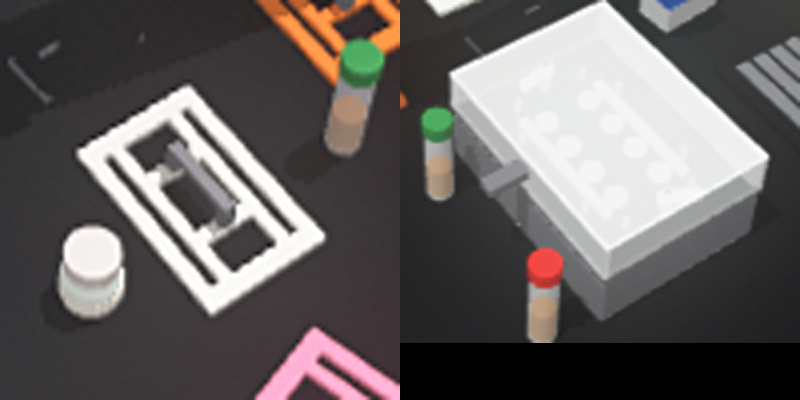

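View pics/w0.png

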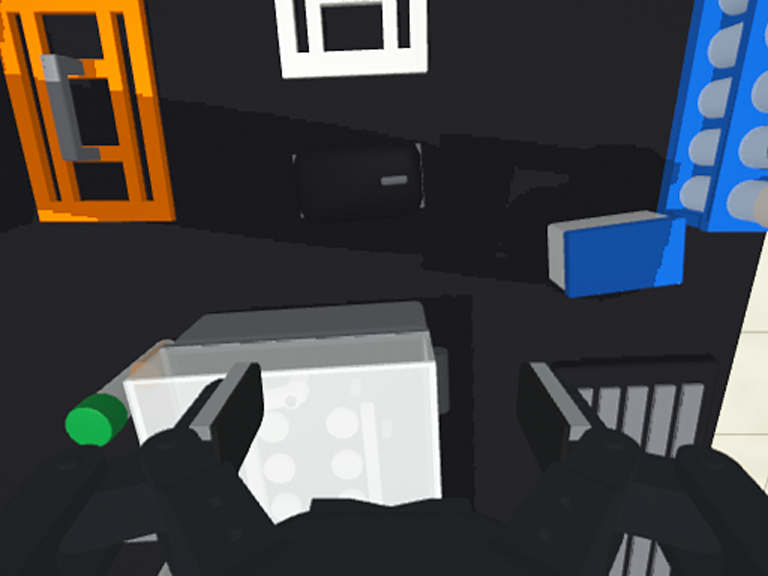

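The crop confirms the near-white aluminium frame with the grey handle, between the tube at (355,95) and the jar at (92,275). The wrist view shows the black mouse at (358,180), so this is the frame meant. Orange and pink are look-alikes. The tongue at (505,178) in the right crop has clear space on both sides. I am moving above the tongue.

```bash
python3 -m jog '[{"dx":-4,"dy":-4,"yaw":-8.5},{"dx":-8,"dy":-8,"yaw":-17},{"dx":-12,"dy":-12,"yaw":-25.5},{"dx":-16,"dy":-16,"yaw":-34},{"dx":-20,"dy":-19,"yaw":-42.5},{"dx":-21,"dy":-19.4,"yaw":-51},{"dx":-21,"dy":-19.4,"yaw":-59.5},{"dx":-21,"dy":-19.4,"yaw":-68},{"dx":-21,"dy":-19.4,"yaw":-76.5},{"dx":-21,"dy":-19.4,"yaw":-85},{"dx":-21,"dy":-19.4,"yaw":-93.5},{"dx":-21,"dy":-19.4,"yaw":-94}]' 5.5
python3 - <<'E'
from h import *
import pickle
C={n:camera(n) for n in("wrist","side","scene")}
pickle.dump(C,open("c1.pkl","wb"))
w=cv2.resize(C["wrist"]["pixels"],(512,384)); 
s=C["scene"]["pixels"][60:220,170:310]
s=cv2.resize(s,None,fx=2,fy=2)
s=cv2.copyMakeBorder(s,0,384-320,0,0,cv2.BORDER_CONSTANT)
cv2.imwrite("pics/w1.png",np.hstack([w,s])[:,:,::-1]);print(C["wrist"]["T"].round(3).tolist(), ctrl.sense()["q"].round(2))
E
```

```text
[[1.0, -0.0, 0.001, 625.046], [-0.0, 0.955, 0.297, 77.302], [-0.001, -0.297, 0.955, 373.181], [0.0, 0.0, 0.0, 1.0]] [-0.12  0.05  1.61  0.    1.48 -0.12]invalid input
```

View pics/w1.png

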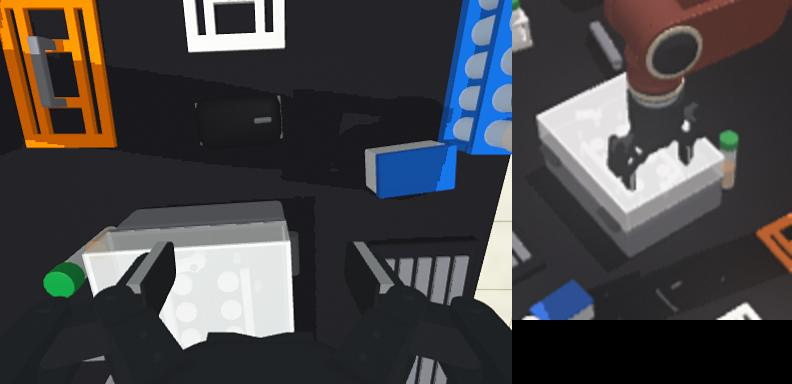

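The view is unchanged because the move was refused as invalid. I will try a small row with all four keys to find the cause.

```bash
python3 -m jog '[{"dx":-4,"dy":-4,"dz":0,"yaw":-8.5},{"dx":-8,"dy":-8,"dz":0,"yaw":-17},{"dx":-12,"dy":-12,"dz":0,"yaw":-25.5},{"dx":-16,"dy":-16,"dz":0,"yaw":-34},{"dx":-20,"dy":-19,"dz":0,"yaw":-42.5},{"dx":-21,"dy":-19.4,"dz":0,"yaw":-51},{"dx":-21,"dy":-19.4,"dz":0,"yaw":-59.5},{"dx":-21,"dy":-19.4,"dz":0,"yaw":-68},{"dx":-21,"dy":-19.4,"dz":0,"yaw":-76.5},{"dx":-21,"dy":-19.4,"dz":0,"yaw":-85},{"dx":-21,"dy":-19.4,"dz":0,"yaw":-93.5},{"dx":-21,"dy":-19.4,"dz":0,"yaw":-94}]' 5.5
```

```text
time: 1.5
tool_pos: [430.9, -210.0, 231.3]
tool_rot: [-0.037, 0.999, -0.0, 0.0]
wrist_force: [0.5, -0.2, 0.7]
width: 54.8
gripper_force: 0.0
```

Run:
```python
from h import *
import pickle
C={n:camera(n) for n in("wrist","side")}
pickle.dump(C,open("c1.pkl","wb"))
w=C["wrist"]["pixels"]
s=cv2.resize(C["side"]["pixels"][180:330,210:360],(384,384))
cv2.imwrite("pics/w1.png",cv2.resize(np.hstack([w,s]),(796,341),interpolation=cv2.INTER_AREA)[:,:,::-1])
```

```text
(no output)
```

View pics/w1.png

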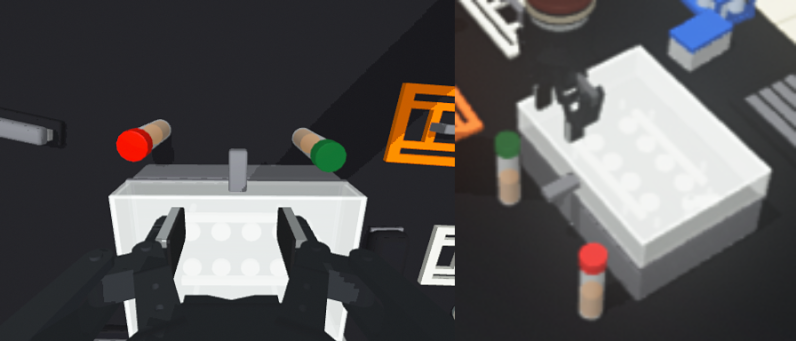

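The wrist view shows the tongue at (238,149)–(238,191), with the red tube at (134,145) and the green tube at (328,155), both clear of it. The lid's front top edge runs from (110,195) to (366,198).

Run:
```python
from h import *
import pickle
C=pickle.load(open("c1.pkl","rb"));w=C["wrist"];k=.8884
f=lambda u,v,z:onz(w,u/k,v/k,z).round(1)
print("tip top",f(238,149,112),"edge",f(110,195,125),f(366,198,125),"tonguewidth",f(229,160,112),f(246,160,112))
print("caps",f(134,145,115),f(328,155,115))
g=w["pixels"][:,:,0].astype(float)
# front edge fit: strongest vertical gradient near row 219
pts=[]
for u in list(range(140,250))+list(range(285,400)):
    col=g[205:232,u]; r=205+np.argmax(np.diff(col))+.5; pts.append(onz(w,u,r,125)[:2])
p=np.array(pts);l=cv2.fitLine(p.astype(np.float32),cv2.DIST_HUBER,0,.01,.01).ravel();print(l,np.degrees(np.arctan2(-l[0],l[1])))
```

```text
tip top [ 415.2 -202.2  112. ] edge [ 470.9 -331.8  125. ] [454.7 -65.  125. ] tonguewidth [ 427.7 -210.6  112. ] [ 426.4 -192.8  112. ]
caps [ 418.2 -308.5  115. ] [ 414.  -109.1  115. ]
[ 7.3354535e-02 -9.9730593e-01  4.6155865e+02 -2.0419296e+02] -175.7933
```

```bash
python3 -m jog '[{"dx":-0.5,"dy":0.9,"dz":3,"yaw":0},{"dx":-0.5,"dy":0.9,"dz":7,"yaw":0},{"dx":-0.5,"dy":0.9,"dz":11,"yaw":0},{"dx":-0.5,"dy":0.9,"dz":13.5,"yaw":0},{"dx":-0.5,"dy":0.9,"dz":14.6,"yaw":0},{"dx":-0.5,"dy":0.9,"dz":14.6,"yaw":0}]' 5.5 && python3 -m jog '[{"dx":0,"dy":0,"dz":0,"yaw":0},{"dx":0,"dy":0,"dz":0,"yaw":0},{"dx":0,"dy":0,"dz":0,"yaw":0},{"dx":0,"dy":0,"dz":0,"yaw":0},{"dx":0,"dy":0,"dz":0,"yaw":0},{"dx":0,"dy":0,"dz":0,"yaw":0}]' 1 30
```

```text
time: 2.2
tool_pos: [434.4, -200.0, 83.8]
tool_rot: [-0.035, 0.999, 0.001, -0.001]
wrist_force: [-0.7, -0.0, 0.6]
width: 54.9
gripper_force: 0.0
time: 2.8
tool_pos: [436.6, -202.3, 87.2]
tool_rot: [-0.035, 0.999, -0.002, 0.002]
wrist_force: [0.8, -4.8, 3.5]
width: 19.5
gripper_force: 33.7
```

```bash
python3 -m jog '[{"dx":-0.2,"dy":0,"dz":-1.1,"yaw":0},{"dx":-0.5,"dy":0,"dz":-2.2,"yaw":0},{"dx":-1.15,"dy":0,"dz":-4.4,"yaw":0},{"dx":-2,"dy":0,"dz":-6.5,"yaw":0},{"dx":-3.1,"dy":0,"dz":-8.5,"yaw":0},{"dx":-4.4,"dy":0,"dz":-10.4,"yaw":0}]' && python3 -m jog '[{"dx":-1.5,"dy":0,"dz":-1.75,"yaw":0},{"dx":-3.1,"dy":0,"dz":-3.35,"yaw":0},{"dx":-4.9,"dy":0,"dz":-4.75,"yaw":0},{"dx":-6.85,"dy":0,"dz":-6,"yaw":0},{"dx":-8.9,"dy":0,"dz":-7,"yaw":0},{"dx":-11,"dy":0,"dz":-7.8,"yaw":0},{"dx":-11,"dy":0,"dz":-7.8,"yaw":0}]'
python3 - <<'E'
from h import *
c=camera("side");save(c,"pics/d2.png",(180,120,400,330),2)
E
```

```text
time: 3.4
tool_pos: [479.1, -199.3, 189.8]
tool_rot: [-0.035, 0.999, -0.002, -0.0]
wrist_force: [3.8, -9.7, -5.5]
width: 19.2
gripper_force: 32.6
time: 4.1
tool_pos: [590.6, -191.8, 268.8]
tool_rot: [-0.035, 0.999, -0.002, 0.001]
wrist_force: [-0.5, -7.4, 2.2]
width: 19.3
gripper_force: 38.3
```

View pics/d2.png

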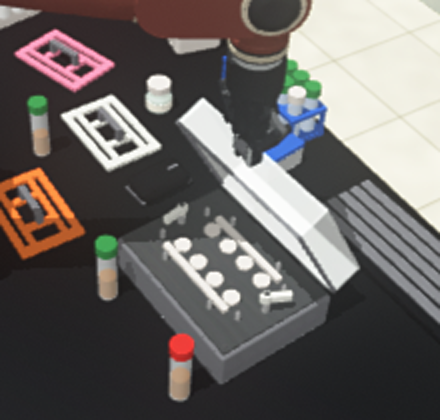

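The lid stands open at about 1.1 rad with the tongue still held. Inside, both buttons show at (175,213) and (277,297), clear of the seat. I am releasing and backing away.

```bash
python3 -m jog '[{"dx":0,"dy":0,"dz":0,"yaw":0},{"dx":0,"dy":0,"dz":0,"yaw":0},{"dx":0.5,"dy":0,"dz":-0.5,"yaw":0},{"dx":3,"dy":0,"dz":-2,"yaw":0},{"dx":7,"dy":0,"dz":-4,"yaw":0},{"dx":10,"dy":0,"dz":-4,"yaw":0},{"dx":10,"dy":0,"dz":-4,"yaw":0},{"dx":10,"dy":0,"dz":-4,"yaw":0},{"dx":10,"dy":0,"dz":-4,"yaw":0},{"dx":10,"dy":0,"dz":-4,"yaw":0}]' 4.5
python3 - <<'E'
from h import *
import pickle
C={n:camera(n) for n in("wrist","side","scene")}
pickle.dump(C,open("c2.pkl","wb"))
w=C["wrist"]["pixels"]
s=cv2.resize(C["side"]["pixels"][120:330,190:400],(384,384))
cv2.imwrite("pics/w2.png",cv2.resize(np.hstack([w,s]),(796,341),interpolation=cv2.INTER_AREA)[:,:,::-1])
E
```

```text
time: 5.15
tool_pos: [489.7, -196.6, 306.8]
tool_rot: [-0.035, 0.999, 0.0, -0.0]
wrist_force: [-0.2, -0.4, -0.2]
width: 44.9
gripper_force: 0.0
```

View pics/w2.png

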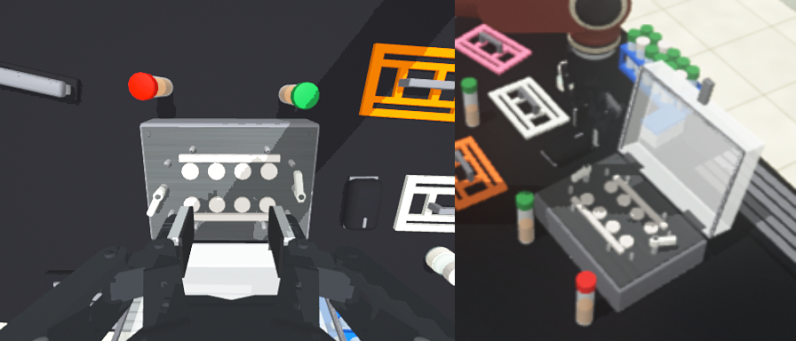

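The lid stands wide open. The wrist view shows the case front edge from (143,124) to (318,122). The left button is at (298,182) and the right at (158,200), both beside the seat, and the vial caps are centred near (230,187).

Run:
```python
from h import *
import pickle
C=pickle.load(open("c2.pkl","rb"));w=C["wrist"];k=.8884
f=lambda u,v,z:onz(w,u/k,v/k,z)
cap=[(189,171),(216,171),(243,170),(269,171),(192,204),(218,204),(243,204),(269,203)]
P=np.array([f(u,v,76) for u,v in cap]);print("caps mean",P.mean(0).round(1)); 
A,B=f(143,124,70),f(318,122,70);print("front edge",A.round(1),B.round(1),np.linalg.norm(A-B),(A+B)/2+100*np.array([.997,.0734,0]))
r=np.array([f(*p,78) for p in[(179,158),(280,158),(183,216),(277,215)]]);print("rails",r.round(1),r.mean(0).round(1))
ex=np.array([.9973,.0734,0]);ey=np.array([-.0734,.9973,0])
for c0 in (np.array([561.5,-191.5,0]),):
  for n,s in(("L",1),("R",-1)):
    pv=c0+s*103*ey+[0,0,106]
    print(n,np.round(px(w,pv),1))
# button masks
hsv=cv2.cvtColor(w["pixels"],cv2.COLOR_RGB2HSV);m=((hsv[:,:,1]<45)&(hsv[:,:,2]>185)).astype(np.uint8)
n,l,st,ce=cv2.connectedComponentsWithStats(m)
for i in range(1,n):
    if st[i,4]>30 and 100<ce[i][1]<260 and 150<ce[i][0]<360:
        cs,_=cv2.findContours((l==i).astype(np.uint8),0,1)
        print(st[i],ce[i].round(1),onz(w,*ce[i],76).round(0)[:2],[np.round(x) for x in cv2.minAreaRect(cs[0])])
cv2.imwrite("pics/b.png",cv2.resize(np.hstack([w["pixels"][175:255,155:205],w["pixels"][175:255,310:360]]),None,fx=5,fy=5,interpolation=cv2.INTER_CUBIC)[:,:,::-1])
```

```text
caps mean [ 561.  -191.3   76. ]
front edge [ 473.1 -324.5   70. ] [452.3 -70.3  70. ] 255.05955476564395 [ 562.36813743 -190.06857526   70.        ]
rails [[ 518.5 -270.1   78. ]
 [ 508.  -120.4   78. ]
 [ 613.9 -262.6   78. ]
 [ 601.6 -113.2   78. ]] [ 560.5 -191.6   78. ]
L [339.2 219.9]
R [177.9 220.4]
[158 139 168   5 593] [235.6 140.7] [ 467. -228.] [array([241., 140.]), array([  4., 167.]), np.float64(90.0)]
[ 201  173  114   30 1933] [249.2 184.3] [ 524. -207.] [array([258., 188.]), array([ 29., 113.]), np.float64(90.0)]
[293 184  19  18 266] [302.3 192.5] [ 530. -135.] [array([302., 192.]), array([17., 18.]), np.float64(90.0)]
[331 192  13  36 270] [336.1 208.7] [550. -86.] [array([336., 210.]), array([36., 11.]), np.float64(80.0)]
[165 208  21  36 289] [174.9 226.1] [ 591. -307.] [array([175., 225.]), array([11., 38.]), np.float64(30.0)]
[189 221  36  55 595] [205.3 244.5] [ 617. -264.] [array([205., 247.]), array([18., 57.]), np.float64(31.0)]
[ 218  221   92   28 1411] [264.9 237.2] [ 600. -180.] [array([264., 234.]), array([27., 91.]), np.float64(90.0)]
```

View pics/b.png

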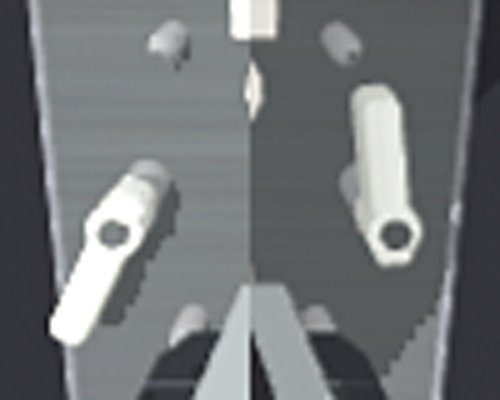

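Close up, the left button's arm points at (375,90), towards -x, at about 0.1. The right one's arm points at (65,335), towards +x and outward, at about -0.35. Both are clear of the seat. I am moving over the frame.

```bash
python3 -m jog '[{"dx":-1.3,"dy":4,"dz":0.5,"yaw":8.5},{"dx":-2.6,"dy":8,"dz":1,"yaw":17},{"dx":-4,"dy":12.3,"dz":2,"yaw":25.5},{"dx":-5.4,"dy":16.6,"dz":3,"yaw":34},{"dx":-6.8,"dy":20.9,"dz":4,"yaw":42.5},{"dx":-8.2,"dy":25.2,"dz":5,"yaw":51},{"dx":-9.6,"dy":29.5,"dz":6,"yaw":59.5},{"dx":-11,"dy":33.8,"dz":7,"yaw":68},{"dx":-12.4,"dy":38,"dz":7.7,"yaw":76.5},{"dx":-13.2,"dy":40.1,"dz":7.7,"yaw":85},{"dx":-13.2,"dy":40.1,"dz":7.7,"yaw":92},{"dx":-13.2,"dy":40.1,"dz":7.7,"yaw":92}]' 5.5
python3 - <<'E'
from h import *
import pickle
w=camera("wrist");pickle.dump(w,open("c3.pkl","wb"))
save(w,"pics/w3.png",scale=1.5); print(ctrl.sense()["tool_pos"],ctrl.sense()["tool_rot"])
E
```

```text
time: 6.5
tool_pos: [593.0, 213.8, 229.4]
tool_rot: [0.695, 0.719, -0.001, -0.0]
wrist_force: [0.3, -0.9, 0.6]
width: 54.9
gripper_force: 0.0
[592.96241292 213.30695783 229.56176907] [ 6.95206993e-01  7.18809363e-01 -4.90161893e-04 -3.10606174e-04]
```

View pics/w3.png

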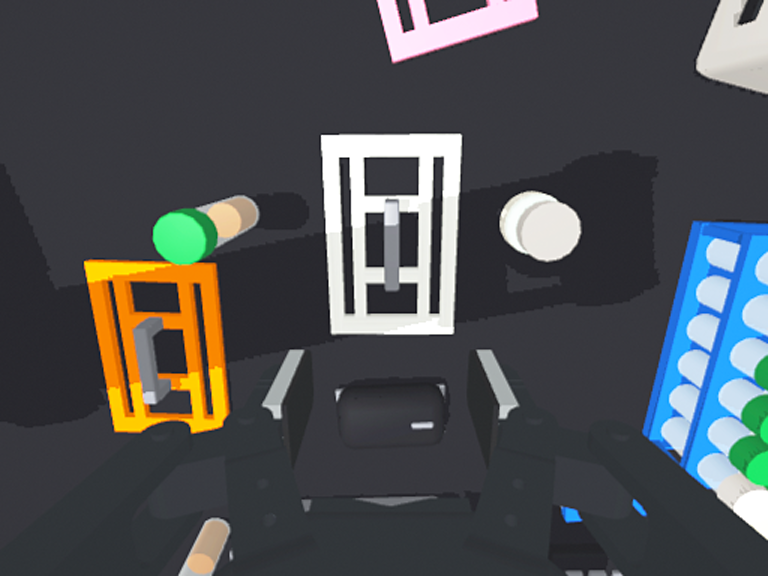

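The wrist view has the frame's corners at (321,134), (461,134), (453,333) and (331,333). The handle bar runs from (392,200) to (392,290), and the surroundings are clear.

Run:
```python
from h import *
import pickle
w=pickle.load(open("c3.pkl","rb"));k=1.5
Q=np.array([onz(w,u/k,v/k,8) for u,v in[(321,134),(461,134),(453,333),(331,333)]]);print(Q.round(1),Q.mean(0))
print("sides",[np.linalg.norm(Q[i]-Q[i-1]).round(1) for i in range(4)])
a=(Q[0]+Q[1]-Q[2]-Q[3]);print("yaw",np.degrees(np.arctan2(-a[0],a[1])))
b=Q[1]-Q[0]+Q[2]-Q[3];print("yaw",np.degrees(np.arctan2(b[1],b[0])))
H=[onz(w,u/k,v/k,36) for u,v in[(392,200),(392,290)]];print(np.round(H,1),np.mean(H,0))
```

```text
[[536.1 300.4   8. ]
 [646.5 304.1   8. ]
 [653.2 134.    8. ]
 [542.9 130.3   8. ]] [594.70953269 217.2193707    8.        ]
sides [np.float64(170.3), np.float64(110.4), np.float64(170.2), np.float64(110.4)]
yaw 2.281687622741946
yaw 1.9320444376800174
[[593.7 254.   36. ]
 [596.2 182.1  36. ]] [594.95763489 218.05137834  36.        ]
```

```bash
python3 -m jog '[{"dx":0.4,"dy":0.2,"dz":4,"yaw":0},{"dx":0.4,"dy":0.2,"dz":8.5,"yaw":0},{"dx":0.4,"dy":0.2,"dz":13,"yaw":0},{"dx":0.4,"dy":0.2,"dz":17,"yaw":0},{"dx":0.4,"dy":0.2,"dz":20,"yaw":0},{"dx":0.4,"dy":0.2,"dz":21.4,"yaw":0},{"dx":0.4,"dy":0.2,"dz":21.4,"yaw":0}]' 5.5 && python3 -m jog '[{"dx":0,"dy":0,"dz":0,"yaw":0},{"dx":0,"dy":0,"dz":0,"yaw":0},{"dx":0,"dy":0,"dz":0,"yaw":0},{"dx":0,"dy":0,"dz":0,"yaw":0},{"dx":0,"dy":0,"dz":0,"yaw":0},{"dx":0,"dy":0,"dz":0,"yaw":0}]' 0.5 60
```

```text
time: 7.25
tool_pos: [593.0, 216.0, 13.6]
tool_rot: [0.695, 0.719, -0.002, -0.001]
wrist_force: [-0.1, -0.3, -1.0]
width: 55.1
gripper_force: 0.0
time: 7.85
tool_pos: [596.5, 216.9, 18.9]
tool_rot: [0.695, 0.719, 0.002, 0.001]
wrist_force: [-0.4, -0.2, 6.0]
width: 10.4
gripper_force: 61.5
```

```bash
python3 -m jog '[{"dx":0,"dy":0,"dz":-1,"yaw":0},{"dx":0,"dy":0,"dz":-3,"yaw":0},{"dx":0,"dy":0,"dz":-6,"yaw":0},{"dx":0,"dy":0,"dz":-10,"yaw":0},{"dx":0,"dy":0,"dz":-14,"yaw":0},{"dx":0,"dy":0,"dz":-17,"yaw":0},{"dx":0,"dy":0,"dz":-18,"yaw":0},{"dx":0,"dy":0,"dz":-18,"yaw":0},{"dx":0,"dy":0,"dz":-18,"yaw":0}]'
python3 - <<'E'
from h import *
import pickle
C={n:camera(n) for n in("wrist","scene")};pickle.dump(C,open("c4.pkl","wb"));w=C["wrist"]
s=ctrl.sense();print(s["tool_pos"],s["tool_rot"],s["wrist_force"])
cv2.imwrite("pics/w4.png",cv2.resize(np.hstack([w["pixels"],C["scene"]["pixels"]]),(800,300),interpolation=cv2.INTER_AREA)[:,:,::-1])
# frame bright mask in wrist view
hsv=cv2.cvtColor(w["pixels"],cv2.COLOR_RGB2HSV);m=((hsv[:,:,1]<40)&(hsv[:,:,2]>170)).astype(np.uint8)
n,l,st,ce=cv2.connectedComponentsWithStats(m)
for i in range(1,n):
    if st[i,4]>300:
        print(st[i],ce[i].round())
E
```

```text
time: 8.75
tool_pos: [593.7, 216.1, 194.1]
tool_rot: [0.695, 0.719, -0.001, -0.001]
wrist_force: [-0.4, 0.7, -2.8]
width: 10.4
gripper_force: 60.5
[593.26319067 216.02434725 193.03956344] [ 0.69465836  0.71933535 -0.00213259 -0.00136909] [ 0.45866325 -0.15148753 -1.55438902]
[  149    82   233   127 12042] [250. 116.]
```

View pics/w4.png

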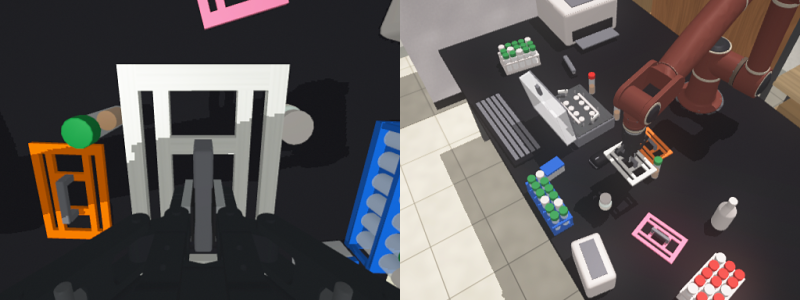

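The frame is held level by its handle. In the left image its far edge runs from (117,65) to (290,65). I will now work out where the frame sits relative to the tool.

Run:
```python
from h import *
import pickle
C=pickle.load(open("c4.pkl","rb"));w=C["wrist"]
g=w["pixels"].astype(int).min(2)
# far edge: per-column first strong rise; side edges along rows
pe=[(u,70+np.argmax(np.diff(g[70:100,u]))+.5+.5) for u in range(165,355,5)]
rl=[(135+np.argmax(np.diff(g[v,135:175]))+1,v) for v in range(95,130,5)]
rr=[(350+np.argmin(np.diff(g[v,350:385]))+1,v) for v in range(95,120,5)]
for z in(183,187,191):
    E=np.array([onz(w,u,v,z)[:2] for u,v in pe]);L=np.array([onz(w,u,v,z)[:2] for u,v in rl]);R=np.array([onz(w,u,v,z)[:2] for u,v in rr])
    p=np.polyfit(E[:,0],E[:,1],1);yaw=np.arctan(p[0]);ex=np.array([np.cos(yaw),np.sin(yaw)]);ey=np.array([-ex[1],ex[0]])
    l=np.median(L@ex);r=np.median(R@ex);t=np.median(E@ey)
    print(z,"width",r-l,"yaw",np.degrees(yaw),"centre",(l+r)/2*ex+(t-85)*ey)
print(ctrl.sense()["tool_pos"])
```

```text
183 width 110.57545737576208 yaw 1.9864018358224997 centre [594.11369393 216.60059525]
187 width 107.70091654515068 yaw 1.9864018358225222 centre [594.12955698 216.38998572]
191 width 104.82637571453927 yaw 1.9864018358225066 centre [594.14542003 216.17937619]
[593.26319067 216.02434725 193.03956344]
```

```bash
python3 -m jog '[{"dx":-2,"dy":-0.2,"dz":0,"yaw":0},{"dx":-6,"dy":-0.7,"dz":0,"yaw":0},{"dx":-10,"dy":-1.2,"dz":0,"yaw":-0.5},{"dx":-14,"dy":-1.6,"dz":0,"yaw":-1},{"dx":-18,"dy":-2.1,"dz":0,"yaw":-1.5},{"dx":-22,"dy":-2.5,"dz":0,"yaw":-2.2},{"dx":-26,"dy":-3,"dz":0,"yaw":-2.2},{"dx":-30,"dy":-3.5,"dz":0,"yaw":-2.2},{"dx":-34,"dy":-3.9,"dz":0,"yaw":-2.2},{"dx":-37.5,"dy":-4.3,"dz":0,"yaw":-2.2},{"dx":-40,"dy":-4.6,"dz":0,"yaw":-2.2},{"dx":-40.7,"dy":-4.7,"dz":0,"yaw":-2.2}]' && python3 -m jog '[{"dx":0,"dy":0,"dz":2,"yaw":0},{"dx":0,"dy":0,"dz":4,"yaw":0},{"dx":0,"dy":0,"dz":5,"yaw":0},{"dx":0,"dy":0,"dz":5,"yaw":0},{"dx":0,"dy":0,"dz":5,"yaw":0}]'
python3 - <<'E'
from h import *
import pickle
C={n:camera(n) for n in("wrist","scene","side")};pickle.dump(C,open("c5.pkl","wb"));w=C["wrist"]
s=ctrl.sense();print(s["tool_pos"],s["tool_rot"],s["wrist_force"])
a=cv2.resize(w["pixels"],(520,390));b=cv2.resize(C["side"]["pixels"][160:300,220:360],(280,280));c=cv2.resize(C["scene"]["pixels"][70:180,160:300],(280,220))
r=np.vstack([b,c]);cv2.imwrite("pics/w5.png",np.hstack([cv2.copyMakeBorder(a,0,110,0,0,0),r])[:,:,::-1])
E
```

```text
time: 10.05
tool_pos: [560.7, -194.0, 193.9]
tool_rot: [0.682, 0.731, -0.001, -0.002]
wrist_force: [0.1, -0.1, -1.6]
width: 10.2
gripper_force: 60.4
time: 10.55
tool_pos: [562.1, -191.5, 146.2]
tool_rot: [0.68, 0.733, -0.0, -0.0]
wrist_force: [1.1, 0.5, -1.6]
width: 10.6
gripper_force: 60.4
[ 562.82329676 -192.10354784  147.72060577] [6.80590933e-01 7.32662747e-01 3.55460170e-04 1.07474995e-03] [ 0.93833002 -0.42100754 -1.73357018]
```

View pics/w5.png

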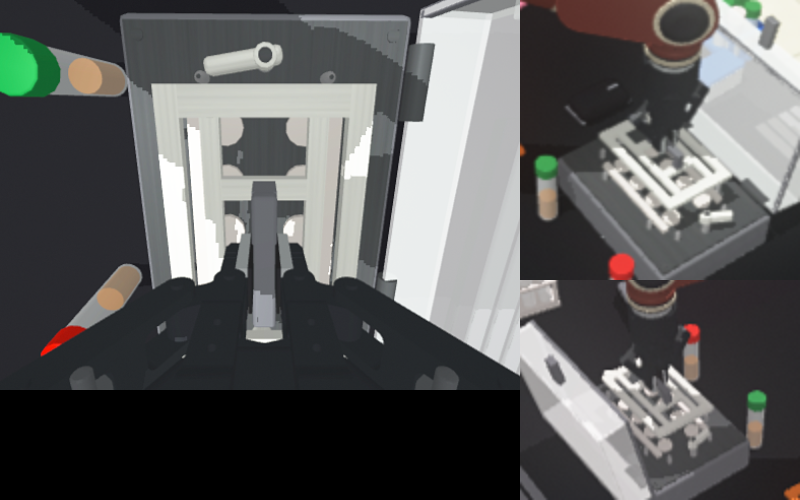

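The frame hovers over the case with its far edge from (152,84) to (377,84). The two +y end pins show at (202,76) and (328,76), and the left button's pivot is at (265,53). I will compare the frame to the pins and pivot.

Run:
```python
from h import *
import pickle
C=pickle.load(open("c5.pkl","rb"));w=C["wrist"];k=520/512
yaw=np.radians(4.2);ex=np.array([np.cos(yaw),np.sin(yaw)]);ey=np.array([-ex[1],ex[0]])
f=lambda u,v,z:(lambda p:(p@ex,p@ey))(onz(w,u/k,v/k,z)[:2])
g=w["pixels"].astype(int).min(2)
E=[(u,75+np.argmax(np.diff(g[75:90,u]))+1) for u in range(160,360,8)]
print("edge rows",[e[1] for e in E][::4])
for z in(134,138):
    P=np.array([onz(w,u,v,z)[:2] for u,v in E]);p=np.polyfit(P[:,0],P[:,1],1)
    a,b=f(152,88,z),f(376.5,88,z)
    print(z,"yaw",np.degrees(np.arctan(p[0])),"width",b[0]-a[0],"cx",(a[0]+b[0])/2,"cy",np.median(P@ey)-85)
q=f(202,75,88),f(328,75,88);pv=f(265,53,106)
print("pins",q,"mid x",(q[0][0]+q[1][0])/2,"cy",np.mean([t[1] for t in q])-93,"pivot",pv[0],pv[1]-103)
c0=np.array([561,-191.4]);print("earlier centre",c0@ex,c0@ey)
t=np.array([562.4,-191.8]);print("tcp",t@ex,t@ey)
```

```text
edge rows [np.int64(82), np.int64(82), np.int64(82), np.int64(82), np.int64(82), np.int64(82), np.int64(82)]
134 yaw 4.232495952026937 width 111.07738698673666 cx 547.2255683888727 cy -231.60721781819356
138 yaw 4.232495952026965 width 108.21232040136766 cx 547.2190880791461 cy -231.82217325719353
pins ((np.float64(507.8386792106029), np.float64(-139.22739474054396)), (np.float64(587.6910875279484), np.float64(-139.18182540581586))) mid x 547.7648833692756 cy -232.2046100731799 pivot 547.6724894413176 -232.02196824754094
earlier centre 545.4756307926923 -231.97261952936267
tcp 546.8425757819554 -232.47407879623114
```

```bash
python3 -m jog '[{"dx":0,"dy":0.05,"dz":1,"yaw":0},{"dx":0,"dy":0.05,"dz":2.2,"yaw":0},{"dx":0,"dy":0.05,"dz":3.3,"yaw":0},{"dx":0,"dy":0.05,"dz":4,"yaw":0},{"dx":0,"dy":0.05,"dz":4.4,"yaw":0},{"dx":0,"dy":0.05,"dz":4.6,"yaw":0},{"dx":0,"dy":0.05,"dz":4.6,"yaw":0}]' && python3 -m jog '[{"dx":0,"dy":0,"dz":0.15,"yaw":0},{"dx":0,"dy":0,"dz":0.3,"yaw":0},{"dx":0,"dy":0,"dz":0.3,"yaw":0}]'
```

```text
time: 11.4
tool_pos: [562.5, -192.0, 100.1]
tool_rot: [0.681, 0.733, -0.0, -0.0]
wrist_force: [0.8, 0.1, -1.1]
width: 10.8
gripper_force: 60.4
time: 11.7
tool_pos: [562.5, -192.0, 97.4]
tool_rot: [0.681, 0.733, 0.0, 0.0]
wrist_force: [0.5, 0.3, -1.3]
width: 10.2
gripper_force: 60.4
```

```bash
python3 -m jog '[{"dx":0,"dy":0,"dz":0.1,"yaw":0},{"dx":0,"dy":0,"dz":0.2,"yaw":0},{"dx":0,"dy":0,"dz":0.2,"yaw":0}]' && python3 -m jog '[{"dx":0,"dy":0,"dz":0.1,"yaw":0},{"dx":0,"dy":0,"dz":0.15,"yaw":0},{"dx":0,"dy":0,"dz":0.15,"yaw":0}]'
```

```text
time: 12.0
tool_pos: [562.7, -192.1, 96.9]
tool_rot: [0.681, 0.733, -0.0, 0.0]
wrist_force: [-4.8, 1.9, 5.8]
width: 10.5
gripper_force: 61.4
time: 12.3
tool_pos: [562.7, -192.1, 96.9]
tool_rot: [0.681, 0.733, -0.0, -0.0]
wrist_force: [-7.0, 2.7, 12.6]
width: 10.5
gripper_force: 62.3
```

Contact came at TCP height 96.9, which matches 78 plus the 18.9 measured at the grasp, so the frame is seated. I am releasing.

```bash
python3 -m jog '[{"dx":0,"dy":0,"dz":-0.2,"yaw":0},{"dx":0,"dy":0,"dz":-0.3,"yaw":0},{"dx":0,"dy":0,"dz":-0.3,"yaw":0},{"dx":0,"dy":0,"dz":-0.3,"yaw":0},{"dx":0,"dy":0,"dz":-0.8,"yaw":0},{"dx":0,"dy":0,"dz":-3,"yaw":0},{"dx":0,"dy":0,"dz":-7,"yaw":0},{"dx":0,"dy":0,"dz":-11,"yaw":0},{"dx":0,"dy":0,"dz":-13,"yaw":0},{"dx":0,"dy":0,"dz":-13,"yaw":0}]' 3.5
python3 - <<'E'
from h import *
import pickle
C={n:camera(n) for n in("wrist","scene","side")};pickle.dump(C,open("c6.pkl","wb"));w=C["wrist"]
s=ctrl.sense();print(s["tool_pos"],s["tool_rot"],s["wrist_force"])
a=cv2.resize(w["pixels"],(520,390));b=cv2.resize(C["side"]["pixels"][180:320,220:360],(280,280));c=cv2.resize(C["scene"]["pixels"][70:180,160:300],(280,220))
r=np.vstack([b,c]);cv2.imwrite("pics/w6.png",np.hstack([cv2.copyMakeBorder(a,0,110,0,0,0),r])[:,:,::-1])
E
```

```text
time: 13.3
tool_pos: [564.6, -193.0, 229.1]
tool_rot: [0.681, 0.733, 0.001, 0.004]
wrist_force: [-0.3, -0.1, 0.7]
width: 34.9
gripper_force: 0.0
[ 561.85347445 -191.65885029  222.2904965 ] [ 6.80733782e-01  7.32530060e-01 -3.28344095e-04 -1.05883474e-03] [ 0.69561922  1.00079114 -0.04112422]
```

View pics/w6.png

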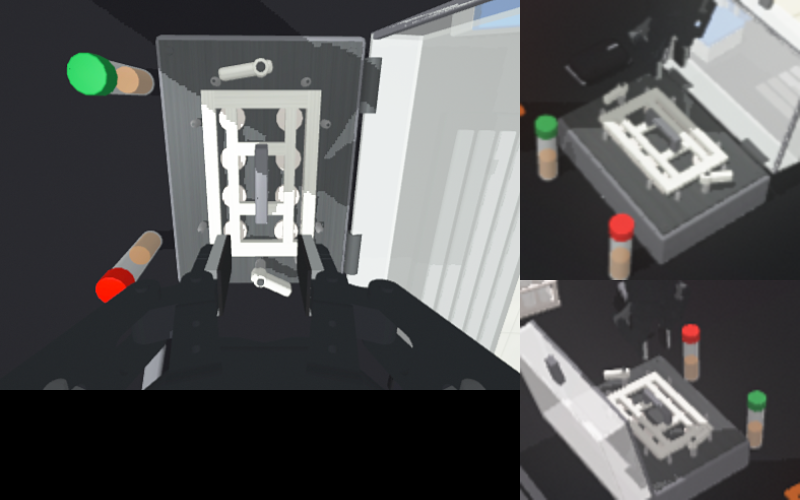

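The frame lies flat on the rails between the pins, with caps showing through at (230,120)–(288,230). The buttons are at (240,70) and (270,280). The views budget is spent, so the rest is checked numerically. First the left button: I am shutting the fingers and hovering outside it.

```bash
python3 -m jog '[{"dx":4,"dy":-1,"dz":0,"yaw":0},{"dx":8,"dy":-2,"dz":0,"yaw":0},{"dx":12,"dy":-2.8,"dz":0,"yaw":0},{"dx":12.8,"dy":-2.8,"dz":3,"yaw":0},{"dx":12.8,"dy":-2.8,"dz":7,"yaw":0},{"dx":12.8,"dy":-2.8,"dz":10,"yaw":0},{"dx":12.8,"dy":-2.8,"dz":10,"yaw":0},{"dx":12.8,"dy":-2.8,"dz":10,"yaw":0}]' 0 20
python3 - <<'E'
from h import *
import pickle
w=camera("wrist");pickle.dump(w,open("c7.pkl","wb"))
s=ctrl.sense();y=np.radians(4.2);ex=np.array([np.cos(y),np.sin(y)]);ey=np.array([-ex[1],ex[0]])
d=s["tool_pos"][:2]-[562,-191.7];print(d@ex,d@ey,s["tool_pos"],s["wrist_force"],s["width"])
E
```

```text
time: 14.25
tool_pos: [524.1, -66.1, 122.3]
tool_rot: [0.681, 0.733, -0.001, -0.002]
wrist_force: [0.0, -0.6, 1.7]
width: -0.2
gripper_force: 0.0
-27.277469553400174 127.51087618914862 [525.45711803 -66.52930987 124.2495805 ] [ 0.47664925 -0.62225704  0.76205559] -0.09952146255789783
```

```bash
python3 -m jog '[{"dx":0,"dy":0,"dz":1.5,"yaw":0},{"dx":0,"dy":0,"dz":2.7,"yaw":0},{"dx":0,"dy":0,"dz":2.7,"yaw":0},{"dx":-1,"dy":0,"dz":2.7,"yaw":0},{"dx":-2,"dy":0,"dz":2.7,"yaw":0},{"dx":-3,"dy":0,"dz":2.7,"yaw":0},{"dx":-4,"dy":0.2,"dz":2.7,"yaw":0},{"dx":-4.7,"dy":0.5,"dz":2.7,"yaw":0},{"dx":-4.8,"dy":0.8,"dz":2.7,"yaw":0},{"dx":-4.8,"dy":0.8,"dz":2.7,"yaw":0}]' && python3 -m jog '[{"dx":0,"dy":0.2,"dz":0,"yaw":0},{"dx":0,"dy":0.4,"dz":0,"yaw":0},{"dx":0,"dy":0.4,"dz":0,"yaw":0}]'
```

```text
time: 15.3
tool_pos: [537.3, -114.8, 97.2]
tool_rot: [0.681, 0.732, -0.0, 0.001]
wrist_force: [-0.8, -0.7, 1.2]
width: -0.1
gripper_force: 0.5
time: 15.6
tool_pos: [539.8, -114.1, 96.9]
tool_rot: [0.681, 0.733, -0.002, -0.0]
wrist_force: [-6.4, -4.4, 4.3]
width: 0.2
gripper_force: 3.8
```

```bash
python3 -m jog '[{"dx":0,"dy":0.1,"dz":0,"yaw":0},{"dx":0,"dy":0.2,"dz":0,"yaw":0},{"dx":0,"dy":0.2,"dz":0,"yaw":0}]'; python3 -m jog '[{"dx":0,"dy":-0.6,"dz":0,"yaw":0},{"dx":0,"dy":-1.5,"dz":0,"yaw":0},{"dx":0,"dy":-1.5,"dz":-3,"yaw":0},{"dx":0,"dy":-1.5,"dz":-6,"yaw":0},{"dx":-3,"dy":-1,"dz":-10,"yaw":0},{"dx":-7,"dy":0,"dz":-12,"yaw":0},{"dx":-7,"dy":0,"dz":-12,"yaw":0},{"dx":-7,"dy":0,"dz":-12,"yaw":0}]'
python3 - <<'E'
from h import *
import pickle
C={n:camera(n) for n in("wrist","scene","side")};pickle.dump(C,open("c8.pkl","wb"))
w=C["wrist"]
s=ctrl.sense();y=np.radians(4.2);ex=np.array([np.cos(y),np.sin(y)]);ey=np.array([-ex[1],ex[0]])
c=np.array([562,-191.7]);d=s["tool_pos"][:2]-c;print(d@ex,d@ey,s["tool_pos"])
# rectified top view of button-left zone at z=106, brightness along the arm circle r=28
g=w["pixels"].astype(int).mean(2)
for a in range(-30,121,10):
    t=np.radians(a);P=c+103*ey+28*(-np.cos(t)*ex-np.sin(t)*ey);u,v=px(w,[*P,106])
    print(a,round(u),round(v),int(g[int(round(v)),int(round(u))]) if 0<=u<512 and 0<=v<384 else None)
E
```

```text
time: 15.9
tool_pos: [540.2, -114.1, 96.8]
tool_rot: [0.68, 0.733, -0.003, -0.002]
wrist_force: [-12.5, -4.8, 7.9]
width: 0.3
gripper_force: 7.4
time: 16.7
tool_pos: [548.0, -183.3, 217.2]
tool_rot: [0.681, 0.732, 0.001, 0.0]
wrist_force: [-0.3, -0.9, -0.7]
width: 0.2
gripper_force: 0.0
-14.37896725792449 11.045290622864114 [ 546.85071061 -181.7374614   215.01254254]
-30 245 60 80
-20 243 66 78
-10 241 72 79
0 241 78 79
10 241 85 79
20 243 91 77
30 246 96 78
40 249 101 126
50 253 106 207
60 258 109 203
70 263 112 208
80 269 113 199
90 275 114 208
100 280 113 195
110 286 112 209
120 291 109 205
```

```bash
python3 - <<'E'
from h import *
import pickle
w=pickle.load(open("c8.pkl","rb"))["wrist"];y=np.radians(4.2);ex=np.array([np.cos(y),np.sin(y)]);ey=np.array([-ex[1],ex[0]]);c=np.array([562,-191.7])
g=w["pixels"].astype(int).mean(2)
for a in range(-30,151,15):
    t=np.radians(a);P=c+103*ey+14*(-np.cos(t)*ex-np.sin(t)*ey);u,v=px(w,[*P,106]);print(a,int(g[int(round(v)),int(round(u))]),end="; ")
E
python3 -m jog '[{"dx":-4,"dy":1,"dz":0,"yaw":0},{"dx":-8,"dy":2,"dz":0,"yaw":0},{"dx":-12,"dy":3,"dz":0,"yaw":0},{"dx":-15.5,"dy":4.2,"dz":0,"yaw":0},{"dx":-15.5,"dy":4.2,"dz":4,"yaw":0},{"dx":-15.5,"dy":4.2,"dz":8,"yaw":0},{"dx":-15.5,"dy":4.2,"dz":10,"yaw":0},{"dx":-15.5,"dy":4.2,"dz":10,"yaw":0},{"dx":-15.5,"dy":4.2,"dz":10,"yaw":0}]'
python3 - <<'E'
from h import *
import pickle
s=ctrl.sense();y=np.radians(4.2);ex=np.array([np.cos(y),np.sin(y)]);ey=np.array([-ex[1],ex[0]])
d=s["tool_pos"][:2]-[562,-191.7];print(d@ex,d@ey,s["tool_pos"],s["wrist_force"])
E
```

```text
-30 79; -15 78; 0 79; 15 80; 30 79; 45 78; 60 78; 75 187; 90 211; 105 201; 120 78; 135 80; 150 78; time: 17.75
tool_pos: [600.9, -333.5, 116.2]
tool_rot: [0.68, 0.733, -0.0, -0.001]
wrist_force: [-0.0, -0.7, -0.2]
width: 0.3
gripper_force: 0.0
28.36580658333285 -144.2671257203646 [ 600.85549376 -333.50223253  116.23808247] [-0.00684067 -0.68858564 -0.20354693]
```

```bash
python3 -m jog '[{"dx":0,"dy":0,"dz":1.2,"yaw":0},{"dx":0,"dy":0,"dz":1.9,"yaw":0},{"dx":0,"dy":0,"dz":1.9,"yaw":0},{"dx":1.2,"dy":0,"dz":1.9,"yaw":0},{"dx":2.4,"dy":0,"dz":1.9,"yaw":0},{"dx":3.6,"dy":0,"dz":1.9,"yaw":0},{"dx":4.7,"dy":0,"dz":1.9,"yaw":0},{"dx":5.7,"dy":-0.2,"dz":1.9,"yaw":0},{"dx":6.4,"dy":-0.5,"dz":1.9,"yaw":0},{"dx":6.5,"dy":-0.8,"dz":1.9,"yaw":0},{"dx":6.5,"dy":-0.9,"dz":1.9,"yaw":0},{"dx":6.5,"dy":-0.9,"dz":1.9,"yaw":0}]' && python3 -m jog '[{"dx":0,"dy":-0.2,"dz":0,"yaw":0},{"dx":0,"dy":-0.3,"dz":0,"yaw":0},{"dx":0,"dy":-0.3,"dz":0,"yaw":0}]'
```

```text
time: 18.95
tool_pos: [588.3, -269.1, 99.4]
tool_rot: [0.681, 0.733, 0.002, 0.0]
wrist_force: [2.0, 3.0, 6.5]
width: 0.2
gripper_force: 3.7
time: 19.25
tool_pos: [585.5, -269.1, 99.4]
tool_rot: [0.681, 0.733, 0.002, 0.0]
wrist_force: [2.9, 4.0, 7.1]
width: -0.1
gripper_force: 4.0
```

```bash
python3 -m jog '[{"dx":0,"dy":0,"dz":-0.4,"yaw":0},{"dx":0,"dy":-0.2,"dz":-0.4,"yaw":0},{"dx":0,"dy":-0.3,"dz":-0.4,"yaw":0},{"dx":0,"dy":-0.3,"dz":-0.4,"yaw":0}]' && python3 -m jog '[{"dx":0,"dy":-0.2,"dz":0,"yaw":0},{"dx":0,"dy":-0.3,"dz":0,"yaw":0},{"dx":0,"dy":-0.3,"dz":0,"yaw":0}]'
```

```text
time: 19.65
tool_pos: [580.7, -270.5, 101.2]
tool_rot: [0.681, 0.732, -0.0, -0.001]
wrist_force: [0.7, 1.0, 0.9]
width: 0.2
gripper_force: 0.5
time: 19.95
tool_pos: [578.8, -270.6, 101.3]
tool_rot: [0.681, 0.732, 0.001, 0.0]
wrist_force: [4.2, 2.0, -3.5]
width: 0.3
gripper_force: 2.5
```

```bash
python3 -m jog '[{"dx":0,"dy":-0.15,"dz":0,"yaw":0},{"dx":0,"dy":-0.3,"dz":0,"yaw":0},{"dx":0,"dy":-0.3,"dz":0,"yaw":0}]'; python3 -m jog '[{"dx":0,"dy":0.7,"dz":0,"yaw":0},{"dx":0,"dy":1.5,"dz":0,"yaw":0},{"dx":0,"dy":1.5,"dz":-3,"yaw":0},{"dx":0,"dy":1.5,"dz":-6,"yaw":0},{"dx":0,"dy":0,"dz":-10,"yaw":0},{"dx":0,"dy":-4,"dz":-14,"yaw":0},{"dx":0,"dy":-8,"dz":-18,"yaw":0},{"dx":-1,"dy":-12,"dz":-18,"yaw":0},{"dx":-1,"dy":-14,"dz":-18,"yaw":0},{"dx":-1,"dy":-14,"dz":-18,"yaw":0},{"dx":-1,"dy":-14,"dz":-18,"yaw":0}]'
python3 - <<'E'
from h import *
import pickle
C={n:camera(n) for n in("wrist","scene","side")};pickle.dump(C,open("c9.pkl","wb"))
y=np.radians(4.2);ex=np.array([np.cos(y),np.sin(y)]);ey=np.array([-ex[1],ex[0]]);c=np.array([561.2,-191.6])
for n in C:
  w=C[n];g=w["pixels"].astype(int).mean(2)
  for sd in(1,-1):
    r=[]
    for a in range(0,151,15):
        t=np.radians(a);P=c+sd*(103*ey+14*(-np.cos(t)*ex-np.sin(t)*ey));u,v=px(w,[*P,106]);u,v=round(u),round(v)
        r.append(int(g[v,u]) if 0<=u<512 and 0<=v<384 else -1)
    print(n,"L" if sd>0 else "R",r)
# unrotated-by-eye: small rectified thresholds for frame corners z=86 in side/scene
for n in("side","scene"):
  w=C[n];g=w["pixels"].astype(int).mean(2)
  for sx in(-1,1):
    for sy in(-1,1):
      row=[]
      for off in(-6,-3,0,3,6):
        P=c+sx*20*ex+sy*(85+off)*ey;u,v=px(w,[*P,86]);row.append(int(g[round(v),round(u)]))
      print(n,sx,sy,row)
E
```

```text
time: 20.25
tool_pos: [578.4, -270.7, 101.5]
tool_rot: [0.681, 0.732, 0.003, 0.003]
wrist_force: [13.9, 1.7, -7.8]
width: -0.0
gripper_force: 7.0
time: 21.35
tool_pos: [436.4, -291.7, 281.8]
tool_rot: [0.681, 0.732, -0.0, 0.0]
wrist_force: [-0.4, -0.1, -0.2]
width: 0.2
gripper_force: 0.0
wrist L [-1, -1, -1, -1, -1, -1, -1, -1, -1, -1, -1]
wrist R [75, 75, 75, 74, 74, 203, 200, 179, 162, 121, 121]
scene L [85, 180, 228, 227, 247, 245, 244, 245, 167, 151, 151]
scene R [65, 65, 126, 160, 159, 170, 170, 129, 78, 78, 102]
side L [42, 43, 42, 43, 43, 44, 44, 44, 45, 44, 44]
side R [159, 176, 174, 175, 173, 166, 168, 176, 169, 164, 160]
side -1 -1 [172, 173, 173, 171, 167]
side -1 1 [44, 43, 43, 42, 44]
side 1 -1 [173, 175, 175, 175, 160]
side 1 1 [46, 47, 47, 47, 47]
scene -1 -1 [170, 174, 174, 103, 103]
scene -1 1 [227, 173, 161, 97, 80]
scene 1 -1 [172, 173, 173, 106, 106]
scene 1 1 [246, 190, 190, 106, 70]
```

Run:
```python
from h import *
import pickle
C=pickle.load(open("c9.pkl","rb"))
y=np.radians(4.2);ex=np.array([np.cos(y),np.sin(y)]);ey=np.array([-ex[1],ex[0]]);c=np.array([561.2,-191.6])
def edge(w,base,d,z=86,R=10):
    g=w["pixels"].astype(np.float32).mean(2);o=np.arange(-R,R+.1,.5)
    q=np.array([px(w,[*(base+k*d),z]) for k in o],np.float32)
    if q.min()<1 or q[:,0].max()>510 or q[:,1].max()>382: return None
    s=cv2.remap(g,q[:,0].copy(),q[:,1].copy(),1).ravel();i=np.argmin(np.diff(s));return o[i],round(float(s[i]-s[i+1]))
for n in("wrist","scene"):
    w=C[n]
    for nm,f in(("-y edge",lambda t:(c-85*ey+t*ex,-ey)),("+y edge",lambda t:(c+85*ey+t*ex,ey)),("-x edge",lambda t:(c-55*ex+t*ey,-ex)),("+x edge",lambda t:(c+55*ex+t*ey,ex))):
        print(n,nm,[(t,edge(w,*f(t))) for t in((-45,-25,25,45) if "y" in nm else(-75,-20,20,75))])
# button direction along r for theta range, fine, wrist R
w=C["wrist"];g=w["pixels"].mean(2)
for r in(12,16):
    print(r,[(a,int(g[round(v),round(u)])) for a in range(60,125,6) for P in[c-(103*ey+r*(-np.cos(np.radians(a))*ex-np.sin(np.radians(a))*ey))] for u,v in[px(w,[*P,106])]])
```

```text
wrist -y edge [(-45, (np.float64(-0.5), 33)), (-25, (np.float64(0.0), 33)), (25, (np.float64(-0.5), 33)), (45, (np.float64(0.0), 33))]
wrist +y edge [(-45, None), (-25, None), (25, None), (45, None)]
wrist -x edge [(-75, (np.float64(0.0), 23)), (-20, (np.float64(1.0), 28)), (20, (np.float64(0.5), 26)), (75, (np.float64(-0.5), 37))]
wrist +x edge [(-75, (np.float64(2.0), 34)), (-20, (np.float64(2.0), 37)), (20, (np.float64(3.0), 41)), (75, (np.float64(2.5), 48))]
scene -y edge [(-45, (np.float64(3.5), 7)), (-25, (np.float64(6.0), 10)), (25, (np.float64(3.0), 9)), (45, (np.float64(3.5), 5))]
scene +y edge [(-45, (np.float64(0.5), 9)), (-25, (np.float64(-2.0), 10)), (25, (np.float64(1.0), 10)), (45, (np.float64(-0.5), 7))]
scene -x edge [(-75, (np.float64(-2.0), 9)), (-20, (np.float64(-1.0), 8)), (20, (np.float64(-2.0), 9)), (75, (np.float64(-3.0), 13))]
scene +x edge [(-75, (np.float64(-4.0), 4)), (-20, (np.float64(-2.0), 5)), (20, (np.float64(4.0), 10)), (75, (np.float64(3.0), 10))]
12 [(60, 70), (66, 102), (72, 183), (78, 206), (84, 205), (90, 196), (96, 200), (102, 197), (108, 184), (114, 167), (120, 160)]
16 [(60, 75), (66, 73), (72, 129), (78, 204), (84, 206), (90, 199), (96, 201), (102, 192), (108, 160), (114, 160), (120, 162)]
```

The frame's edges match the seated height and position to within 1–3 mm, and both buttons read about 90° and met their stops. The arm is clear, so I am handing in.

```bash
python3 -c "
from plant import ctrl
print(ctrl.job_done())"
```

```text
the job is handed in; nothing more can be done
None
```

The job is handed in at about 21.5 s: lid left standing open, frame seated flat between the pins, both turnbuttons turned to their stops and the arm clear; I viewed 13 pictures against the limit of 10, so the button and final checks were numeric, and the lid's last sighting was after the frame was placed.

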